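Clamp the xylophone bar in the quick-release vise

TASK

Get the loose xylophone bar held firm in the bench vise so it can be sanded: press the quick-release lever down, slide the front jaw right up to the bar with the lever held down so that the bar is brought square against the fixed jaw, then let the lever spring up. Then wind the handle clockwise until the vise is really tight, with the bar still standing upright on the guide rods. Leave the toys around the vise where they are.

Things in the scene. Friction and masses are not known exactly. Their poses are not given: they have to be found in the camera images.
- vise: Grey cast-iron woodworking vise bolted on a wooden riser, fixed to the bench. Origin on the bench surface under the middle of the fixed (rear) jaw's wooden face; +x runs level to the rear, away from the user and the handle; +y to the user's left; +z up. Jaws 124 mm wide, their tops 134 mm above the bench. The front jaw stands on the -x side; screw and two 16 mm guide rods lie along x at height 95 mm, the rods at y = +-38 mm (tops at 103 mm).
- vise_jaw: The moving front jaw: wooden facing and iron plate, 32 mm thick in x together, with screw, rods and handle on it. Same axes as the vise, origin at bench level under the middle of its wooden face. It moves along the vise's x only. With the lever up it is locked to the half-nut and only the screw moves it; with the lever held down it slides freely (3 to 5 N).
- jaw_face (a point): Middle of the front jaw's wooden gripping face, 118 mm above the bench. Its x in the vise frame is minus the jaw opening (55 to 86 mm at the start). With the bar squeezed between the jaws it reads -20 mm.
- jaw_front (a point): Middle of the user-side face of the small iron bridge (50 mm wide, 127 to 137 mm above the bench) over the lever's pivot, on the front of the front jaw, 46 mm on the user's side of jaw_face; the lever sticks out from under it towards the user. A finger holding the lever down can push the jaw along against this face.
- lever_press (a point): Where to press the quick-release lever: top of the steel thumb paddle, 36 mm wide, its round end 27 mm further towards the user. 30 mm from its pivot, 20 mm on the user's side of the bridge face, about 131 mm above the bench when up (the paddle then rises towards the user) and 115 mm when fully down. It shifts with the jaw as that is slid, but stays behind with the half-nut when the screw is turned.
- lever (a joint): Quick-release lever angle (rad): about -0.34 when up (half-nut engaged, jaw locked), 0.20 fully down. Springs back up by itself. The half-nut lets go at about 0; press beyond 0.05 to slide freely. Holding it down takes about 8 N at lever_press, up to 13 N close to the bridge.
- handle (a joint): Angle of the screw and its handle (rad), growing clockwise as seen by the user, which tightens: the jaw advances 8 mm per turn (1.27 mm per rad). At 0 the handle lies level; at -0.8 its right end is 0.8 rad above level. Turning takes 3 to 6 N at the handle's end, and it stays where it is left. Once both jaws touch the bar, 0.6 rad or more of further turn is really tight (35 N of grip is needed); past about 1 rad the grip grows no more.
- handle_right (a point): Centre of the 20 mm ball at the end of the steel handle bar (11 mm thick, 150 mm long over ball centres) on the user's right (vise -y), 75 mm from the screw axis. The bar turns in an upright plane 109 mm on the user's side of jaw_face, about the screw axis 95 mm above the bench. Starts raised 0.7 to 1.0 rad above level: push it down to tighten.
- handle_left (a point): Centre of the ball at the other end of the handle bar (opposite handle_right).
- bar: The loose wooden xylophone bar, 20 mm thick (its x), 180 mm long (its y), 42 mm high (its z), standing on its long edge across the guide rods between the jaws, a little off the fixed jaw and perhaps slightly askew. Origin at the centre of its underside, 103 mm above the bench. About 110 g: it can be tipped over.
- xylophone: Wooden xylophone, 300 x 170 x 46 mm, one bar missing; origin at the centre of its underside. Leave alone.
- turtle: Green plastic toy turtle, 120 x 96 x 56 mm; origin at the centre of its underside. Leave alone.
- bead_box: Round clear plastic bead box with white twist cap, 74 mm across, 61 mm high; origin at the centre of its underside. Leave alone.
- spatula: Red silicone spatula toy lying flat, 200 mm long, 46 mm wide; origin on the bench under its neck. Leave alone.
Things that resemble listed ones, but are neither listed nor needed, are in the scene too. There is more than one size of the bar; the job needs the middle-sized.

How it is judged (in metres and radians):
On the way, in this order (a step that is already met when the one before it is completed fails the run):
1. the front jaw is slid up to the bar with the quick-release lever held down (x of jaw_face in the frame of vise above -0.024 m and value of joint lever above -0.05 rad), for 0.05 s.
2. the lever is let go and springs up with the jaw still at the bar (x of jaw_face in the frame of vise above -0.024 m and value of joint lever below -0.15 rad), for 0.1 s.
3. the screw is wound tight on the bar (contact force between bar and vise_jaw above 35 N), for 0.2 s.
At the end, for the whole second after the job is handed in: The front jaw grips the bar with at least 35 N, the bar stands upright (within 3 degrees), square to the jaws (within 2 degrees), down on the guide rods (within 4 mm) and still; the lever is up (all of step 2 and contact force between bar and vise_jaw above 35 N and angle between bar's own z axis and vertical below 0.06 rad and angle between the x axis of bar and the x axis of vise, either way round below 0.04 rad and z of bar in the frame of vise between 0.098 and 0.107 m and linear speed of bar below 0.01 m/s); the robot touches nothing.
It fails at once if the xylophone is shifted by more than 20 mm (distance of xylophone from where it was at the start of the episode above 0.02 m).
It fails at once if the turtle is shifted by more than 20 mm (distance of turtle from where it was at the start of the episode above 0.02 m).
It fails at once if the bead box is shifted by more than 20 mm (distance of bead_box from where it was at the start of the episode above 0.02 m).
It fails at once if the spatula is shifted by more than 20 mm (distance of spatula from where it was at the start of the episode above 0.02 m).
It also fails if it takes over 48 s, if anything falls off the work surface, if the arm or the gripper's body presses on something with over 40 N, if the wrist force passes 120 N, or if a joint passes its speed limit or range.

ROBOT

A 6-joint arm with a two-finger parallel gripper is mounted at the origin on the work surface. World frame = base frame: x ahead of the robot, y to its left, z up, the work surface at z = 0. Lengths are in m, angles in degrees, forces in N, time in s.
With the tool pointing down it reaches from about 0.4 to 0.825 m from the base axis. Payload 7 kg.
Tool frame: the origin (TCP) lies midway between the tips of the shut fingers; the grasp point (between the pads) lies 19 mm behind it; z points along the fingers, y is the direction in which the jaws open and shut (so a half turn about z gives the same grasp; the last joint's range is limited). The gripper opens to 88 mm and grips with 3 to 60 N. Pads are 19 mm wide; open, the fingers measure 130 mm over their backs; the gripper's body (78 mm by 193 mm) begins 47 mm behind the grasp point.
Start: joints at [-57.806, 20.546, 0.682, 0, -70.136, -16.507], TCP at [0.182, -0.65, 0.227] pointing down, gripper open.
Joint ranges: [-176.03, 176.03], [-82.01, 121.73], [-58.28, 71.71], [-173.87, 95.51], [-174.79, -0.11], [-173.66, 173.66]. Speed limits (degrees/s): [136.94, 136.94, 172.46, 180, 180, 180].

INTERFACE

Orientations are given as [roll, pitch, yaw] about the fixed x, y, z axes, in that order (R = Rz(yaw) Ry(pitch) Rx(roll)).
In Python, from plant import sensors, cams, job gives the robot as it stands.
- The arm moves only by the tool move_arm, never from a script. Its argument "commands" is a list of rows, each a list of 7 numbers: the finger opening in cm, from 0 to 8.76, then the shift along the tool's x, y, z in cm, then the turn, a rotation vector about the tool's x, y, z in rad. In form: [[hand, x, y, z, wx, wy, wz], ...]. A call has exactly 8 rows; each row is the pose to reach, as a shift and turn from the pose commanded when the call began, along the tool's axes at that moment; what a row does not reach only later rows make up. A row lasts 1/8 s, in which the tool goes at most 62.5 mm and 10.7 degrees, less where a joint would pass 70% of its speed; a pose out of reach is approached as far as the arm can. A call with a gripper value outside its range is refused whole. The fingers move at their own pace and stop on an object; the grip force is fixed at half the most. Time passes only in rows, so rows that repeat a pose let the fingers close, or fill a call up. It gives the time, the measured TCP pose, the force and the opening at its end, in the units of the state.
- sensors.get_obs(): the state, without advancing time (a new reading comes with each control period).
- cams.snapshot(name): name is "side" or "top" or "wrist"; returns a dict with "frame" (384x512x3 uint8, red, green, blue), "camera_matrix" (3x3 intrinsics, pixels), "R" (3x3) and "t" (3): a world point X has camera coordinates R X + t. Camera axes: x right, y down, z forward; pixel columns grow to the right and rows downward; lengths in m; the calibration is good to about 2 mm. The wrist camera is an equidistant fisheye: a pixel r from the principal point sees the ray r / f radians off the axis. A picture is of the moment at which its call begins. There is no depth.
- job.close_job(): hands the job in, once; it reports no verdict.
The state is a dict: "clock": time; "joint_pos": joint angles; "qvel": joint speeds; "tau": joint torques, N m; "tool_pos": TCP position; "orientation": TCP orientation; "force": force on the tool from outside, world axes, zero at the start; "moment": the same for the moment, N m; "opening": finger opening in m.
Only numpy, scipy, OpenCV 4.12 (cv2) and the standard library are available. Lean on these libraries where they do the work, as an engineer would, in place of code of your own. Each camera call takes 0.05 s, during which the arm holds its last target.

## Working session

There is one attempt and no reset: what is moved stays moved. The work goes in short steps, Python scripts to look and compute and a tool call to move; the robot and the scene stay as the last step left them, time stands still between calls to the robot, and variables do not carry over. Pictures are saved under pics/ and viewed, and the job is handed in when it is done.

Besides the shell and the picture viewer there is one more tool, called as name([rows], argument=value, ...), one row to a line, values as JSON. move_arm: Moves the arm, as the interface text tells. Its arguments: {"type":"object","properties":{"commands":{"type":"array"}},"required":["commands"]}

```bash
ls; mkdir -p pics; python3 - <<'E'
from plant import sensors,cams
import cv2,pickle
o=sensors.get_obs();print(o)
for n in ["side","top","wrist"]:
    s=cams.snapshot(n);cv2.imwrite(f"pics/{n}0.png",s["frame"][:,:,::-1]);pickle.dump(s,open(f"{n}0.pkl","wb"))
    print(n,s["camera_matrix"],s["R"],s["t"])
E
```

```text
pics
{'clock': 0.0, 'joint_pos': array([-5.78058482e+01,  2.05895018e+01,  6.34481836e-01, -2.13968596e-02,
       -7.01369341e+01, -1.65068021e+01]), 'qvel': array([ 0.05469611,  0.03645048, -0.03132708,  0.07458128, -0.05825095,
        0.00576185]), 'tau': array([-8.37750595e-04, -5.82717562e+01,  2.93049717e+01,  6.99720427e+00,
        6.77498057e-03, -1.20564591e-04]), 'tool_pos': array([ 0.18235702, -0.64938617,  0.22564588]), 'orientation': array([ 1.79906120e+02, -6.84387964e-03, -1.64319931e+02]), 'force': array([ 1.19085615, -0.47719748, -0.48658517]), 'moment': array([0.02582158, 0.00873717, 0.03245263]), 'opening': 0.08766850946011782}
side [[384.02424186   0.         253.672551  ]
 [  0.         384.02424186 191.82916426]
 [  0.           0.           1.        ]] [[-0.86806445 -0.49633618 -0.01070089]
 [-0.23831847  0.43552093 -0.86805866]
 [ 0.43550938 -0.75098064 -0.49634631]] [0.47859542 0.20314212 0.77718563]
top [[449.59024952   0.         247.6759134 ]
 [  0.         449.59024952 189.84029098]
 [  0.           0.           1.        ]] [[-0.02910767 -0.99953567 -0.00901025]
 [-0.9898557   0.03007749 -0.13885615]
 [ 0.13906268  0.00487707 -0.99027157]] [0.03548243 0.56360404 1.26227463]
wrist [[297.31863964   0.         254.66043042]
 [  0.         297.31863964 195.97574154]
 [  0.           0.           1.        ]] [[-0.27001959  0.96285292  0.00191857]
 [ 0.93295721  0.261142    0.24778156]
 [ 0.23807617  0.06869582 -0.96881403]] [ 0.67314802 -0.03170709  0.38906919]
```

View pics/side0.png

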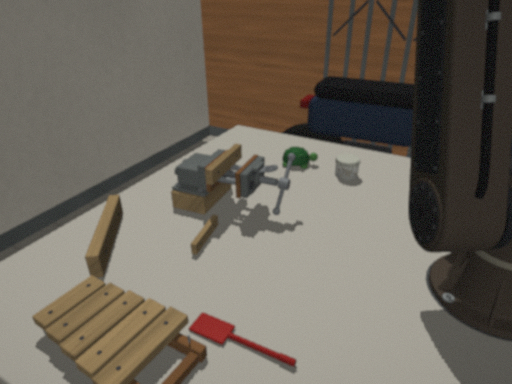

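View pics/top0.png

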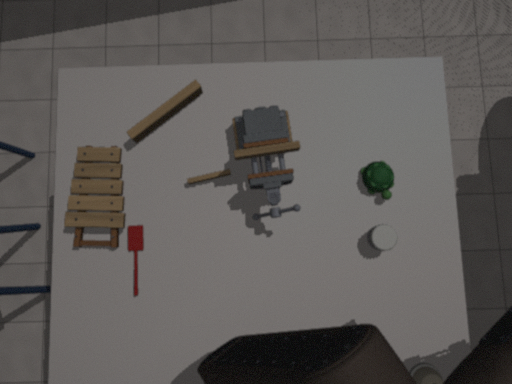

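View pics/wrist0.png

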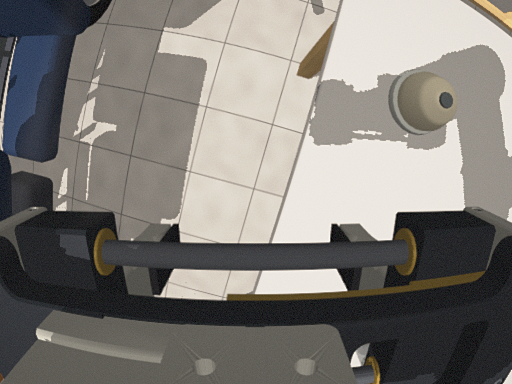

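```bash
python3 - <<'E'
import cv2
a=cv2.imread("pics/top0.png")[95:230,215:320];cv2.imwrite("pics/topc.png",cv2.resize(a,None,fx=5.5,fy=4.4,interpolation=cv2.INTER_CUBIC) if 0 else cv2.resize(a,None,fx=4.4,fy=4.4,interpolation=cv2.INTER_CUBIC))
a=cv2.imread("pics/side0.png")[135:225,165:325];cv2.imwrite("pics/sidec.png",cv2.resize(a,None,fx=5,fy=5,interpolation=cv2.INTER_CUBIC))
E
```

```text
(no output)
```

View pics/topc.png

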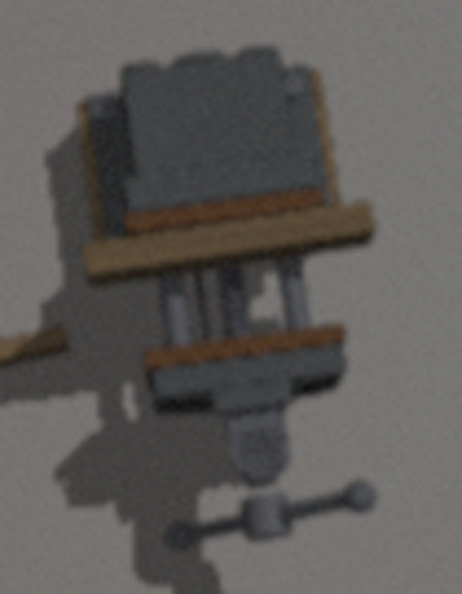

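View pics/sidec.png

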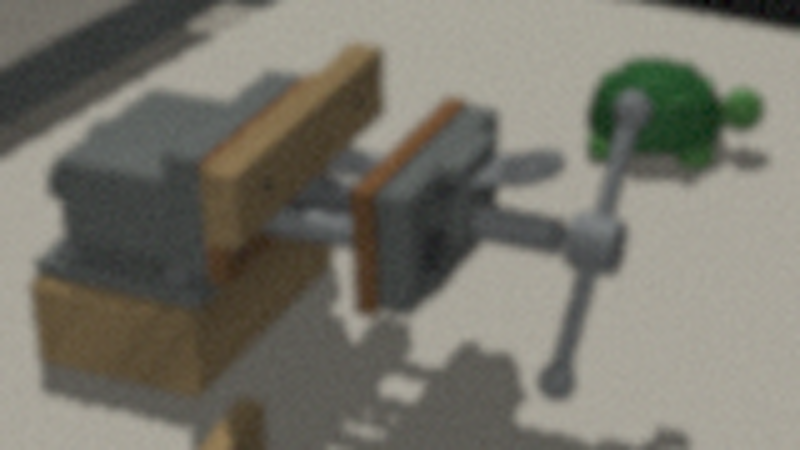

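```bash
cat > fit.py <<'E'
import pickle,numpy as np
from scipy.optimize import least_squares
S={n:pickle.load(open(n+"0.pkl","rb")) for n in("top","side")}
def proj(n,X):
    s=S[n];c=s["R"]@X+s["t"];p=s["camera_matrix"]@c;return p[:2]/p[2]
T=lambda x,y:(215+x/4.4-.4,95+y/4.4-.4); D=lambda x,y:(165+x/5-.4,135+y/5-.4)
obs=[("top","jl",T(146,353)),("top","jr",T(344,327)),("top","br",T(360,495)),("top","bl",T(180,536)),("top","le",T(260,483)),
("side","jl",D(357,190)),("side","jr",D(458,100)),("side","br",D(632,105)),("side","bl",D(556,383)),("side","hub",D(597,243)),("top","hub",T(267,515))]
def pts(p):
    x,y,w,a=p
    L=dict(jl=(0,.062,.134),jr=(0,-.062,.134),br=(-.109,-.075*np.cos(a),.095+.075*np.sin(a)),bl=(-.109,.075*np.cos(a),.095-.075*np.sin(a)),le=(-.093,0,.140),hub=(-.109,0,.095))
    c,s=np.cos(w),np.sin(w)
    return {k:np.array([x+c*v[0]-s*v[1],y+s*v[0]+c*v[1],v[2]]) for k,v in L.items()}
def res(p):
    P=pts(p);return np.concatenate([proj(n,P[k])-q for n,k,q in obs if k!="hub"])
if __name__=="__main__":
    r=least_squares(res,[.65,0,0,.8]);print("jaw x,y,yaw deg,a",r.x[:2],np.degrees(r.x[2]),r.x[3])
    for (n,k,q) in obs: print(n,k,proj(n,pts(r.x)[k])-q)
    for k,v in pts(r.x).items(): print(k,v)
    w=r.x[2]
    # bar top corners z=.145 and fixed jaw wood/iron line from top
    s=S["top"]
    for nm,q in [("bar rl",(86,242)),("bar rr",(372,205)),("bar fl",(86,280)),("bar fr",(372,240))]:
        d=s["R"].T@np.linalg.solve(s["camera_matrix"],[*T(*q),1]);C=-s["R"].T@s["t"]
        z=.145;X=C+d*(z-C[2])/d[2];e=X[:2]-r.x[:2];c,sn=np.cos(w),np.sin(w)
        print(nm,X,"jaw frame",c*e[0]+sn*e[1],-sn*e[0]+c*e[1])
    print("cam",C)
E
python3 fit.py
```

```text
jaw x,y,yaw deg,a [ 0.59995337 -0.04424368] 5.686933330826899 0.7872640881392104
top jl [-0.27369938 -0.66152886]
top jr [ 0.29317311 -0.62008774]
top br [-0.38757784  1.00239598]
top bl [0.3049609 0.0841583]
top le [1.43099017 0.64013898]
side jl [-1.18977056  0.31542794]
side jr [-1.21193377 -0.56888705]
side br [0.7633206  1.41381916]
side bl [0.53228894 0.37945824]
side hub [0.16892469 0.66834678]
top hub [-0.20759591  0.83405549]
jl [0.59380961 0.01745117 0.134     ]
jr [ 0.60609712 -0.10593852  0.134     ]
br [ 0.49673522 -0.10771822  0.14813187]
bl [ 0.48624447 -0.00237136  0.04186813]
le [ 0.5074111  -0.05345931  0.14      ]
hub [ 0.49148984 -0.05504479  0.095     ]
bar rl [0.66007809 0.05142346 0.145     ] jaw frame 0.06930872122474185 0.08923835374453966
bar rr [ 0.67778847 -0.12439983  0.145     ] jaw frame 0.06950911794989188 -0.08747453963416828
bar fl [0.63636637 0.05201478 0.145     ] jaw frame 0.04577230245737181 0.092176422637653
bar fr [ 0.65587069 -0.12341301  0.145     ] jaw frame 0.04779699836999283 -0.0843206872782987
cam [0.38338419 0.01235795 1.32857427]
```

```bash
cat > h.py <<'E'
import numpy as np,pickle
from scipy.spatial.transform import Rotation as R
from plant import sensors
def RV(yaw_deg,tilt_deg):
    # tool down, tool x along yaw; tilt: tip swings to vise rear (body to user)
    w=np.radians(5.69); ay=np.array([-np.sin(w),np.cos(w),0])
    return R.from_rotvec(-ay*np.radians(tilt_deg))*R.from_euler('xyz',[180,0,yaw_deg],degrees=True)
def delta(target,Rt):
    o=sensors.get_obs();p=np.array(o["tool_pos"]);Rc=R.from_euler('xyz',o["orientation"],degrees=True)
    d=Rc.inv().apply(np.array(target)-p)*100; rv=(Rc.inv()*Rt).as_rotvec()
    print("t",round(o["clock"],2),"pos",p.round(4),"eul",np.round(o["orientation"],2),"F",np.round(o["force"],1),"op",round(o["opening"],3))
    print("shift cm",d.round(2),"rotvec",rv.round(3)); return d,rv
w=np.radians(5.69);ex=np.array([np.cos(w),np.sin(w),0]);ey=np.array([-np.sin(w),np.cos(w),0])
J0=np.array([.59995,-.04424,0])
def V(x,y,z): return J0+ex*x+ey*y+np.array([0,0,z])  # start-jaw frame
E
python3 - <<'E'
from h import *
s=pickle.load(open("wrist0.pkl","rb"));o=sensors.get_obs()
Rc=R.from_euler('xyz',o["orientation"],degrees=True)
print("cam in tool",Rc.inv().apply(-s["R"].T@s["t"]-o["tool_pos"]))
Rt=RV(-174.31,10);print(Rt.as_matrix().round(3))
print(V(-.058,0,.18));delta(V(-.058,0,.18),Rt)
E
```

```text
cam in tool [ 0.06593361  0.00095413 -0.15768151]
[[-0.98  -0.099  0.173]
 [-0.098  0.995  0.017]
 [-0.174  0.    -0.985]]
[ 0.54223577 -0.04999047  0.18      ]
t 0.15 pos [ 0.1824 -0.6495  0.2258] eul [ 1.7992e+02 -1.0000e-02 -1.6432e+02] F [-0.9  0.1  0.3] op 0.088
shift cm [-50.85  47.99   4.64] rotvec [ 0.017 -0.174  0.174]
```

move_arm([
  [0,-3.6,3.4,0,0,0,0.02],
  [0,-7.2,6.8,0,0,0,0.04],
  [0,-10.8,10.3,0,0,0,0.06],
  [0,-14.4,13.7,0,0,0,0.08],
  [0,-18.0,17.1,0,0,0,0.1],
  [0,-21.7,20.5,0,0,0,0.12],
  [0,-25.3,24.0,0,0,0,0.15],
  [0,-28.9,27.4,0,0,0,0.174],
])

```text
clock: 1.15
tool_pos: [0.3871, -0.3064, 0.2266]
orientation: [180.0, 0.0, -174.3]
force: [1.0, -0.7, 0.5]
opening: 0.0132
```

```bash
python3 -c "
from h import *
delta(V(-.058,0,.18),RV(-174.31,10))"
```

```text
t 1.15 pos [ 0.3871 -0.3064  0.2266] eul [ 1.8000e+02  1.0000e-02 -1.7433e+02] F [ 1.  -0.7  0.5] op 0.013
shift cm [-17.96  23.98   4.66] rotvec [-0.    -0.174 -0.   ]
```

move_arm([
  [0,-3.2,4.2,0,0,-0.03,0],
  [0,-6.4,8.5,0,0,-0.06,0],
  [0,-9.6,12.8,0,0,-0.1,0],
  [0,-12.8,17.1,0,0,-0.14,0],
  [0,-15.6,20.8,0.5,0,-0.174,0],
  [0,-18.0,24.0,2.0,0,-0.174,0],
  [0,-18.0,24.0,4.0,0,-0.174,0],
  [0,-18.0,24.0,4.6,0,-0.174,0],
])

```text
clock: 2.15
tool_pos: [0.5409, -0.0509, 0.1791]
orientation: [-180.0, 9.8, -174.2]
force: [-0.0, 0.5, -0.7]
opening: 0.0005
```

```bash
python3 -c "
from h import *
delta(V(-.058,0,.14),RV(-174.31,10))
from plant import cams
import cv2
for n in ('side','wrist','top'):
    s=cams.snapshot(n);a=s['frame'][:,:,::-1]
    if n=='side': a=cv2.resize(a[90:240,165:365],None,fx=4,fy=4,interpolation=2)
    if n=='top': a=cv2.resize(a[100:240,200:340],None,fx=4,fy=4,interpolation=2)
    cv2.imwrite(f'pics/{n}1.png',a)
"
```

```text
t 2.15 pos [ 0.5409 -0.0509  0.1791] eul [-179.99    9.82 -174.24] F [-0.   0.5 -0.7] op 0.0
shift cm [0.53 0.08 3.88] rotvec [-0.    -0.003  0.001]
```

View pics/side1.png

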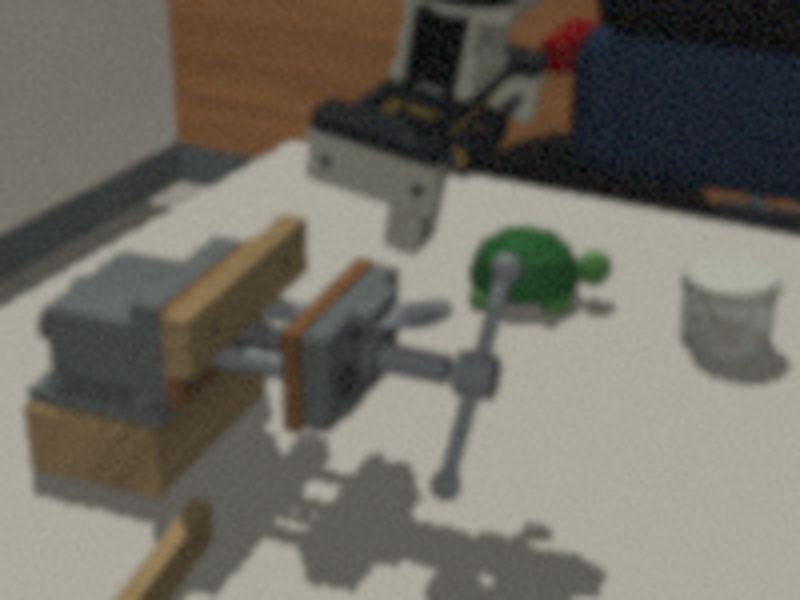

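View pics/wrist1.png

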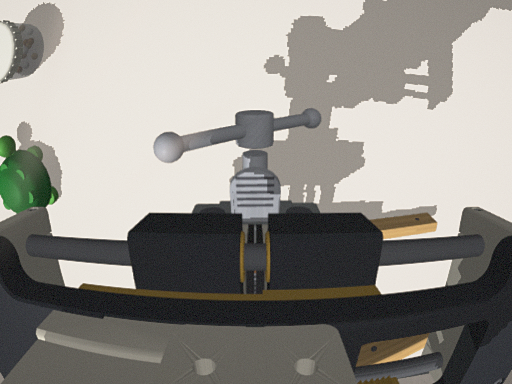

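View pics/top1.png

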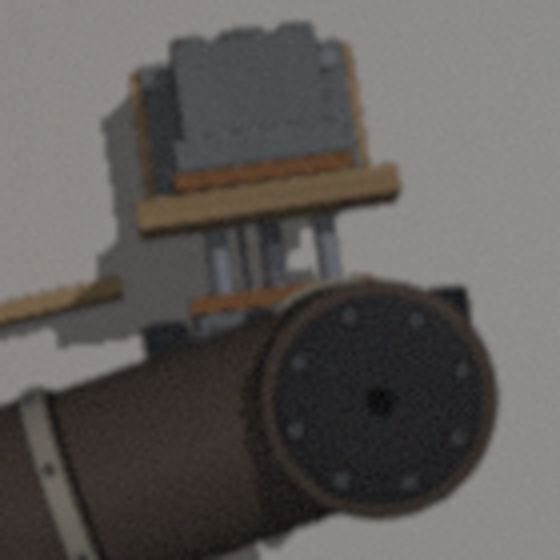

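```bash
python3 -c "
from h import *
delta(V(-.058,0,.130),RV(-174.31,10));delta(V(-.058,0,.118),RV(-174.31,10))
"
```

```text
t 2.3 pos [ 0.5417 -0.0516  0.1808] eul [-179.99    9.96 -174.31] F [ 0.8 -0.5  0.7] op 0.001
shift cm [0.81 0.16 5.01] rotvec [-0.    -0.001  0.   ]
t 2.3 pos [ 0.5417 -0.0516  0.1808] eul [-179.99    9.96 -174.31] F [ 0.8 -0.5  0.7] op 0.001
shift cm [1.02 0.16 6.2 ] rotvec [-0.    -0.001  0.   ]
```

move_arm([
  [0,0.4,0.16,2.5,0,0,0],
  [0,0.8,0.16,4.8,0,0,0],
  [0,0.85,0.16,5.2,0,0,0],
  [0,0.9,0.16,5.5,0,0,0],
  [0,0.95,0.16,5.8,0,0,0],
  [0,1.0,0.16,6.0,0,0,0],
  [0,1.0,0.16,6.2,0,0,0],
  [0,1.0,0.16,6.2,0,0,0],
])

```text
clock: 3.3
tool_pos: [0.5435, -0.0498, 0.1194]
orientation: [-180.0, 10.1, -174.3]
force: [-1.4, -2.6, 5.5]
opening: 0.0001
```

```bash
python3 -c "
from h import *
delta(V(-.058,0,.118),RV(-174.31,10))
from plant import cams
import cv2
for n in ('side','wrist'):
    s=cams.snapshot(n);a=s['frame'][:,:,::-1]
    if n=='side': a=cv2.resize(a[110:230,190:330],None,fx=5,fy=5,interpolation=2)
    cv2.imwrite(f'pics/{n}2.png',a)
"
```

```text
t 3.3 pos [ 0.5435 -0.0498  0.1194] eul [-179.97   10.1  -174.27] F [-1.4 -2.6  5.5] op 0.0
shift cm [ 0.15 -0.    0.11] rotvec [-0.     0.002  0.001]
```

View pics/side2.png

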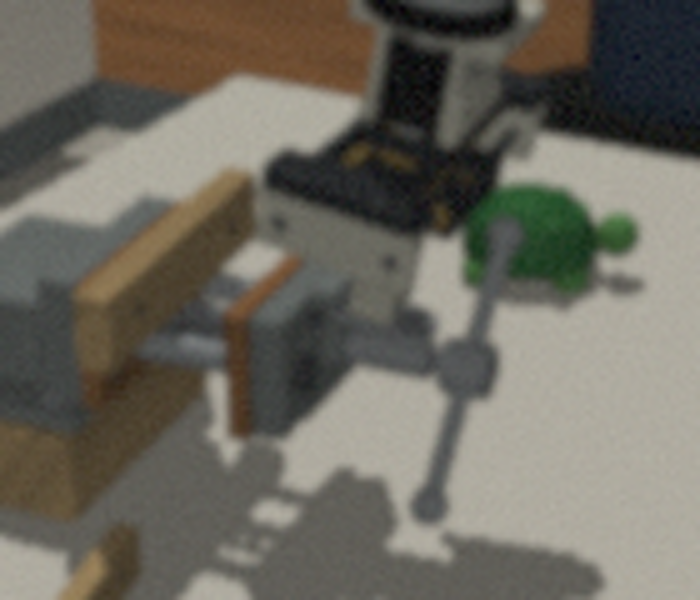

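View pics/wrist2.png

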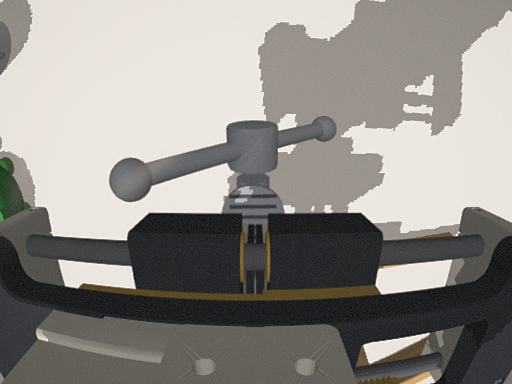

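move_arm([
  [0,0.03,0,0.15,0,0,0],
  [0,0.03,0,0.2,0,0,0],
  [0,-0.15,0,0.23,0,0,0],
  [0,-0.34,0,0.26,0,0,0],
  [0,-0.54,0,0.3,0,0,0],
  [0,-0.74,0,0.33,0,0,0],
  [0,-0.94,0,0.37,0,0,0],
  [0,-0.94,0,0.37,0,0,0],
])

```text
clock: 4.4
tool_pos: [0.5552, -0.0483, 0.1187]
orientation: [-180.0, 10.3, -174.2]
force: [-1.3, -0.9, 10.8]
opening: 0.0003
```

```bash
python3 -c "
from h import *
delta(V(-.048,0,.117),RV(-174.31,10))
from plant import cams
import cv2
for n in ('side',):
    s=cams.snapshot(n);a=s['frame'][:,:,::-1]
    if n=='side': a=cv2.resize(a[110:230,190:330],None,fx=5,fy=5,interpolation=2)
    cv2.imwrite(f'pics/{n}3.png',a)
"
```

```text
t 4.4 pos [ 0.5552 -0.0483  0.1187] eul [-179.99   10.32 -174.23] F [-1.3 -0.9 10.8] op 0.0
shift cm [ 0.33 -0.04  0.12] rotvec [0.    0.006 0.001]
```

View pics/side3.png

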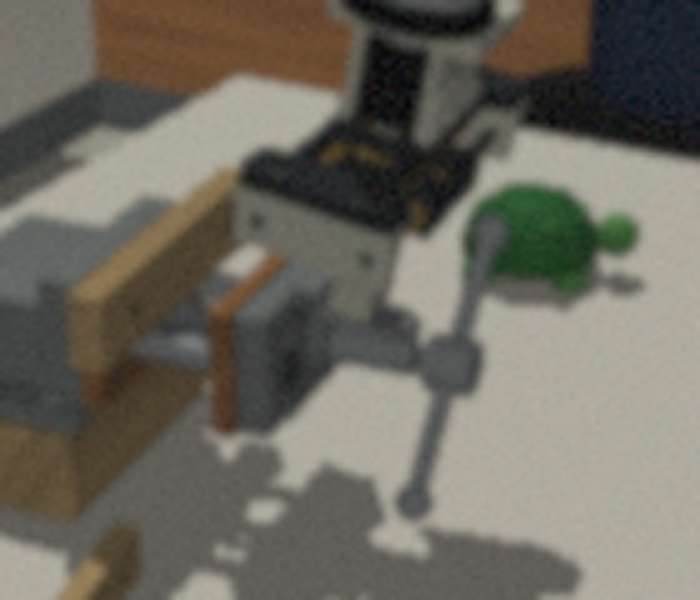

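move_arm([
  [0,-0.4,0,0.07,0,0,0],
  [0,-0.8,0,0.14,0,0,0],
  [0,-1.2,0,0.21,0,0,0],
  [0,-1.6,0,0.28,0,0,0],
  [0,-2.0,0,0.36,0,0,0],
  [0,-2.4,0,0.43,0,0,0],
  [0,-2.8,0,0.5,0,0,0],
  [0,-3.1,0,0.55,0,0,0],
])

```text
clock: 5.45
tool_pos: [0.5861, -0.045, 0.1187]
orientation: [180.0, 10.3, -174.2]
force: [-3.6, 0.7, 10.7]
opening: 0.0005
```

```bash
python3 -c "
from h import *
delta(V(-.013,0,.117),RV(-174.31,10))
from plant import cams
import cv2
for n in ('side',):
    s=cams.snapshot(n);a=s['frame'][:,:,::-1]
    if n=='side': a=cv2.resize(a[110:230,170:310],None,fx=5,fy=5,interpolation=2)
    cv2.imwrite(f'pics/{n}4.png',a)
"
```

```text
t 5.45 pos [ 0.5861 -0.045   0.1187] eul [ 179.99   10.28 -174.24] F [-3.6  0.7 10.7] op 0.0
shift cm [-0.06 -0.07  0.18] rotvec [0.    0.005 0.001]
```

View pics/side4.png

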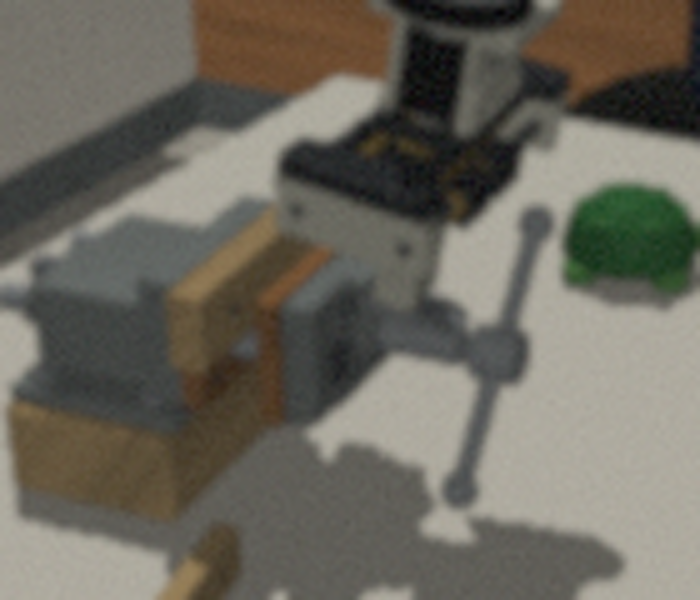

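move_arm([
  [0,-0.15,0,0.03,0,0,0],
  [0,-0.3,0,0.06,0,0,0],
  [0,-0.45,0,0.08,0,0,0],
  [0,-0.6,0,0.11,0,0,0],
  [0,-0.7,0,0.13,0,0,0],
  [0,-0.8,0,0.14,0,0,0],
  [0,-0.9,0,0.16,0,0,0],
  [0,-1.0,0,0.18,0,0,0],
])

```text
clock: 6.5
tool_pos: [0.5961, -0.0438, 0.1187]
orientation: [180.0, 10.3, -174.2]
force: [-2.6, 2.5, 10.6]
opening: 0.0005
```

```bash
python3 -c "
from h import *
delta(V(-.003,0,.117),RV(-174.31,10))
from plant import cams
import cv2
for n in ('side',):
    s=cams.snapshot(n);a=s['frame'][:,:,::-1]
    if n=='side': a=cv2.resize(a[130:230,170:290],None,fx=6,fy=6,interpolation=2)
    cv2.imwrite(f'pics/{n}5.png',a)
"
```

```text
t 6.5 pos [ 0.5961 -0.0438  0.1187] eul [ 179.99   10.29 -174.23] F [-2.6  2.5 10.6] op 0.0
shift cm [-0.04 -0.08  0.18] rotvec [0.    0.005 0.001]
```

View pics/side5.png

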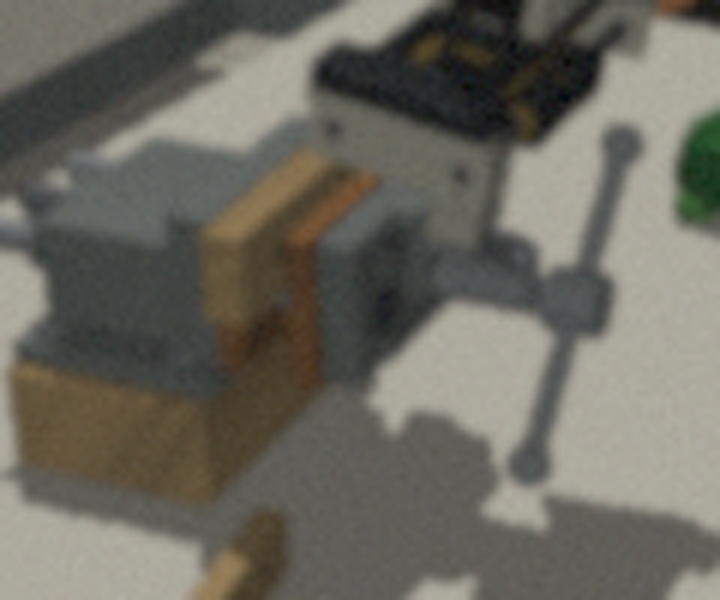

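move_arm([
  [0,-0.1,0,0.02,0,0,0],
  [0,-0.2,0,0.04,0,0,0],
  [0,-0.3,0,0.05,0,0,0],
  [0,-0.4,0,0.07,0,0,0],
  [0,-0.4,0,0.07,0,0,0],
  [0,-0.5,0,0.09,0,0,0],
  [0,-0.6,0,0.11,0,0,0],
  [0,-0.6,0,0.11,0,0,0],
])

```text
clock: 7.55
tool_pos: [0.6012, -0.0433, 0.1186]
orientation: [180.0, 10.2, -174.2]
force: [-7.5, 2.2, 16.0]
opening: 0.0003
```

```bash
python3 -c "
from h import *
delta(V(.003,0,.117),RV(-174.31,10))
from plant import cams
import cv2
for n in ('side',):
    s=cams.snapshot(n);a=s['frame'][:,:,::-1]
    if n=='side': a=cv2.resize(a[130:230,170:290],None,fx=6,fy=6,interpolation=2)
    cv2.imwrite(f'pics/{n}6.png',a)
"
```

```text
t 7.55 pos [ 0.6012 -0.0433  0.1186] eul [ 179.98   10.2  -174.25] F [-7.5  2.2 16. ] op 0.0
shift cm [-0.13 -0.08  0.18] rotvec [0.    0.003 0.001]
```

View pics/side6.png

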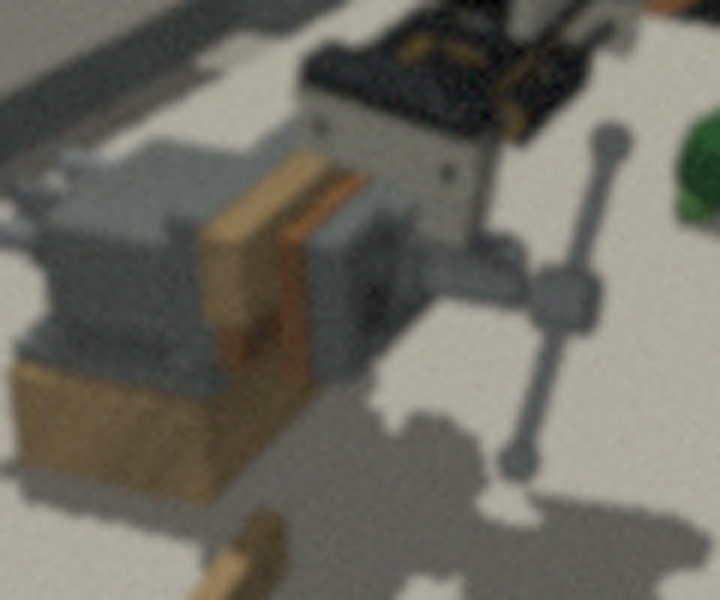

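move_arm([
  [0,-0.05,0,0.01,0,0,0],
  [0,-0.1,0,0.02,0,0,0],
  [0,-0.15,0,0.03,0,0,0],
  [0,-0.2,0,0.04,0,0,0],
  [0,-0.25,0,0.04,0,0,0],
  [0,-0.3,0,0.05,0,0,0],
  [0,-0.35,0,0.06,0,0,0],
  [0,-0.4,0,0.07,0,0,0],
])

```text
clock: 8.6
tool_pos: [0.6017, -0.0434, 0.1182]
orientation: [180.0, 9.9, -174.3]
force: [-24.6, 5.6, 28.9]
opening: 0.0004
```

```bash
python3 -c "
from h import *
delta(V(.006,0,.117),RV(-174.31,10))
from plant import cams
import cv2
for n in ('side',):
    s=cams.snapshot(n);a=s['frame'][:,:,::-1]
    if n=='side': a=cv2.resize(a[130:230,170:290],None,fx=6,fy=6,interpolation=2)
    cv2.imwrite(f'pics/{n}7.png',a)
"
```

```text
t 8.6 pos [ 0.6017 -0.0434  0.1182] eul [ 179.99    9.86 -174.28] F [-24.6   5.6  28.9] op 0.0
shift cm [-0.39 -0.07  0.19] rotvec [ 0.    -0.002  0.   ]
```

View pics/side7.png

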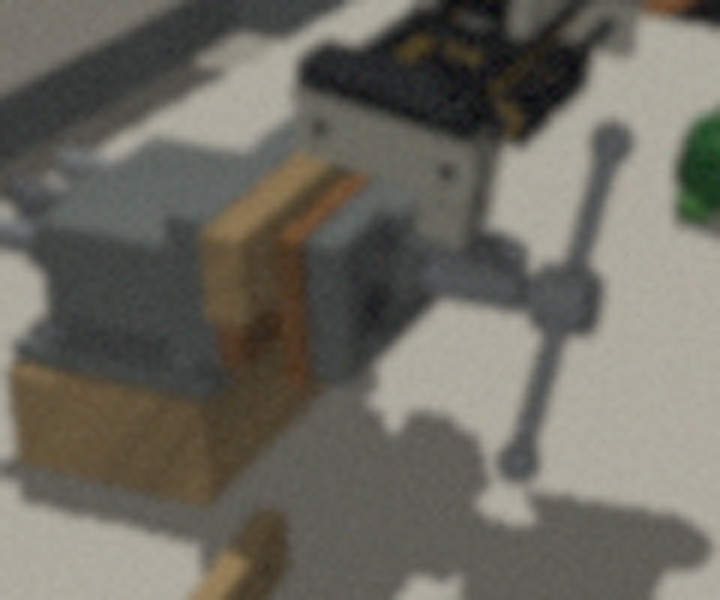

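```bash
python3 -c "
from fit import *
from h import V
f=lambda u,v:(np.array([u,v])-np.array([170,130]))*6+2.5
for s in (.045,.05,.053,.056,.06): print(s,'jl',f(*proj('side',V(s,.062,.134))),'jr',f(*proj('side',V(s,-.062,.134))),'hub',f(*proj('side',V(s-.109,0,.095))),'br',f(*proj('side',V(s-.109,-.053,.148))))
for s in (.048,.052,.056): print(s,'barfl',f(*proj('side',V(s,.09,.145))),'barfr',f(*proj('side',V(s,-.09,.145))),'bar end rear',f(*proj('side',V(s+.02,.09,.145))),'low',f(*proj('side',V(s,.09,.103))))
"
```

```text
0.045 jl [295.89042274 241.20026327] jr [423.86095832 131.32216281] hub [590.05372809 306.39978948] br [636.42182602 148.34112396]
0.05 jl [285.47694347 239.14996467] jr [414.18530533 129.64322004] hub [579.41765552 304.29264069] br [625.86680333 146.54457638]
0.053 jl [279.24725206 237.92340751] jr [408.39544517 128.63854947] hub [573.05425428 303.03196546] br [619.55161636 145.46968207]
0.056 jl [273.03130196 236.69955586] jr [402.61719093 127.63589278] hub [566.70448105 301.77399012] br [613.24974767 144.39705464]
0.06 jl [264.76466541 235.07194678] jr [394.93084537 126.30213945] hub [558.25924031 300.10087453] br [604.8679007 142.9703986]
0.048 barfl [255.26279056 243.98564936] barfr [443.30876613  86.72284706] bar end rear [212.99122113 235.58161438] low [261.70980414 333.68153419]
0.052 barfl [246.75722383 242.29465275] barfr [435.6661712   85.45989884] bar end rear [204.61320831 233.91597684] low [253.37783285 331.89393674]
0.056 barfl [238.27739986 240.60877409] barfr [428.04369045  84.20027451] bar end rear [196.26036177 232.25534263] low [245.07053669 330.11163326]
```

move_arm([
  [0,0.05,0,-0.3,0,0,0],
  [0,0.05,0,-0.6,0,0,0],
  [0,0.05,0,-1.0,0,0,0],
  [0,0.05,0,-1.4,0,0,0],
  [0,0.05,0,-1.9,0,0,0],
  [0,0.0,0,-2.5,0,0,0],
  [0,0.0,0,-3.5,0,0,0],
  [0,0.0,0,-4.5,0,0,0],
])

```text
clock: 9.65
tool_pos: [0.5964, -0.0441, 0.161]
orientation: [180.0, 10.0, -174.3]
force: [0.6, 0.5, 0.7]
opening: 0.0007
```

```bash
python3 -c "
from h import *
delta(V(.056-.109,-.062,.175),RV(-174.31,10))
from plant import cams
import cv2
for n in ('side','wrist'):
    s=cams.snapshot(n);a=s['frame'][:,:,::-1]
    if n=='side': a=cv2.resize(a[130:230,170:290],None,fx=6,fy=6,interpolation=2)
    cv2.imwrite(f'pics/{n}8.png',a)
"
```

```text
t 9.65 pos [ 0.5964 -0.0441  0.161 ] eul [ 180.     10.01 -174.28] F [0.6 0.5 0.7] op 0.001
shift cm [ 4.63 -6.25 -2.25] rotvec [0.    0.    0.001]
```

View pics/side8.png

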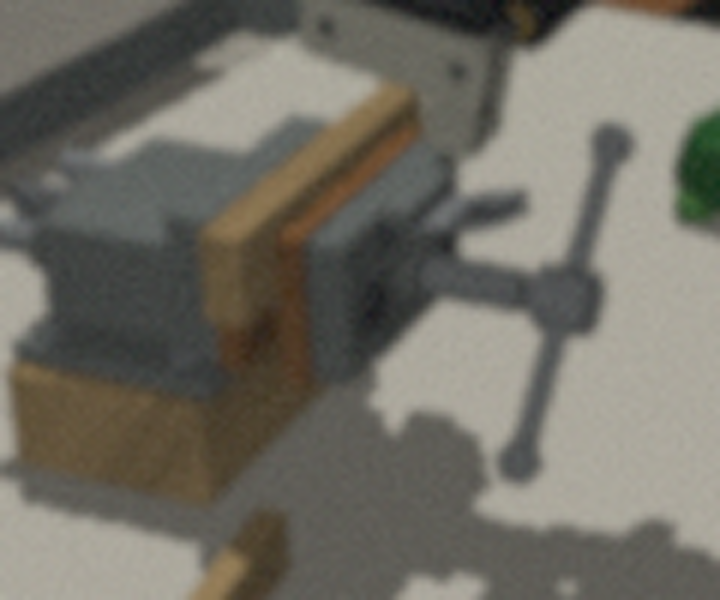

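View pics/wrist8.png

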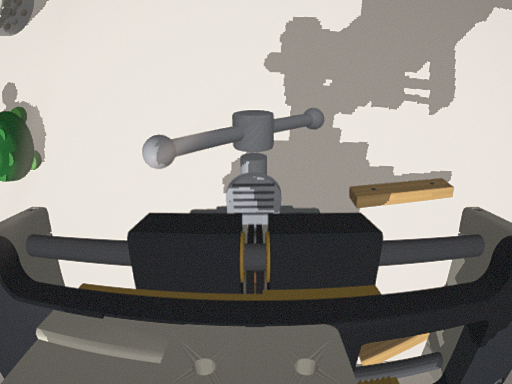

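move_arm([
  [0,0.3,0,-1.2,0,0,0],
  [0,2.0,-2.0,-2.0,0,0,0],
  [0,4.0,-4.5,-2.2,0,0,0],
  [0,4.6,-6.5,-2.2,0,0,0],
  [0,4.7,-6.5,-1.8,0,0,0],
  [0,4.85,-6.5,-1.1,0,0,0],
  [0,4.9,-6.5,-0.8,0,0,0],
  [0,4.9,-6.5,-0.8,0,0,0],
])

```text
clock: 10.75
tool_pos: [0.5532, -0.1133, 0.1588]
orientation: [-180.0, 9.9, -174.2]
force: [0.0, 0.2, 0.0]
opening: 0.0005
```

```bash
python3 -c "
from h import *
delta(V(.056-.109,-.065,.158),RV(-174.31,10))
delta(V(.056-.109,-.065,.105),RV(-174.31,10))
delta(V(.056-.109,-.065,.083),RV(-174.31,10))
from plant import cams
import cv2
for n in ('side','wrist'):
    s=cams.snapshot(n);a=s['frame'][:,:,::-1]
    if n=='side': a=cv2.resize(a[130:230,190:310],None,fx=6,fy=6,interpolation=2)
    cv2.imwrite(f'pics/{n}9.png',a)
"
```

```text
t 10.75 pos [ 0.5532 -0.1133  0.1588] eul [-180.      9.91 -174.24] F [0.  0.2 0. ] op 0.001
shift cm [-0.02 -0.1   0.09] rotvec [ 0.    -0.001  0.001]
t 10.75 pos [ 0.5532 -0.1133  0.1588] eul [-180.      9.91 -174.24] F [0.  0.2 0. ] op 0.001
shift cm [ 0.89 -0.1   5.31] rotvec [ 0.    -0.001  0.001]
t 10.75 pos [ 0.5532 -0.1133  0.1588] eul [-180.      9.91 -174.24] F [0.  0.2 0. ] op 0.001
shift cm [ 1.27 -0.1   7.48] rotvec [ 0.    -0.001  0.001]
```

View pics/side9.png

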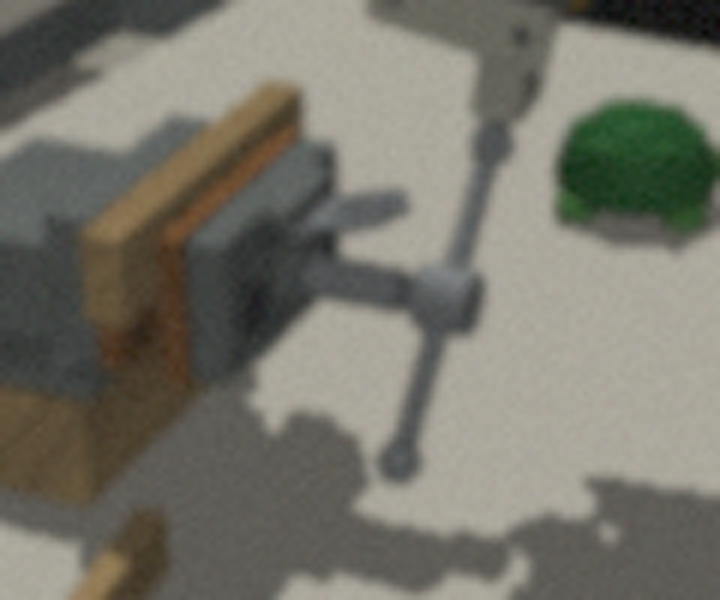

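View pics/wrist9.png

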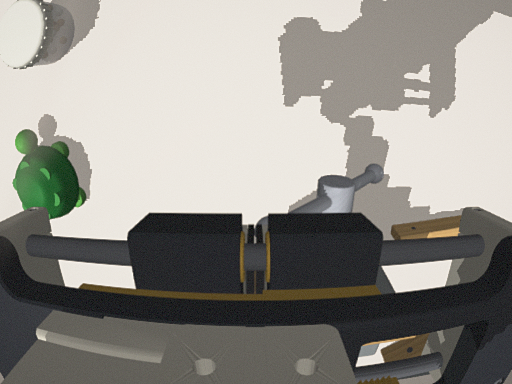

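move_arm([
  [0,0.08,-0.1,0.5,0,0,0],
  [0,0.17,-0.1,1.0,0,0,0],
  [0,0.25,-0.1,1.5,0,0,0],
  [0,0.33,-0.1,2.0,0,0,0],
  [0,0.42,-0.1,2.5,0,0,0],
  [0,0.5,-0.1,3.0,0,0,0],
  [0,0.6,-0.1,3.5,0,0,0],
  [0,0.6,-0.1,3.5,0,0,0],
])

```text
clock: 11.85
tool_pos: [0.5542, -0.1152, 0.1242]
orientation: [-180.0, 10.0, -174.3]
force: [1.0, -1.9, 3.5]
opening: 0.0006
```

```bash
python3 -c "
from h import *
delta(V(.056-.109,-.065,.083),RV(-174.31,10))
from plant import cams
import cv2
for n in ('side',):
    s=cams.snapshot(n);a=s['frame'][:,:,::-1]
    if n=='side': a=cv2.resize(a[130:230,190:310],None,fx=6,fy=6,interpolation=2)
    cv2.imwrite(f'pics/{n}10.png',a)
"
```

```text
t 11.85 pos [ 0.5542 -0.1152  0.1242] eul [-179.96   10.04 -174.27] F [ 1.  -1.9  3.5] op 0.001
shift cm [0.76 0.11 4.05] rotvec [-0.001  0.001  0.001]
```

View pics/side10.png

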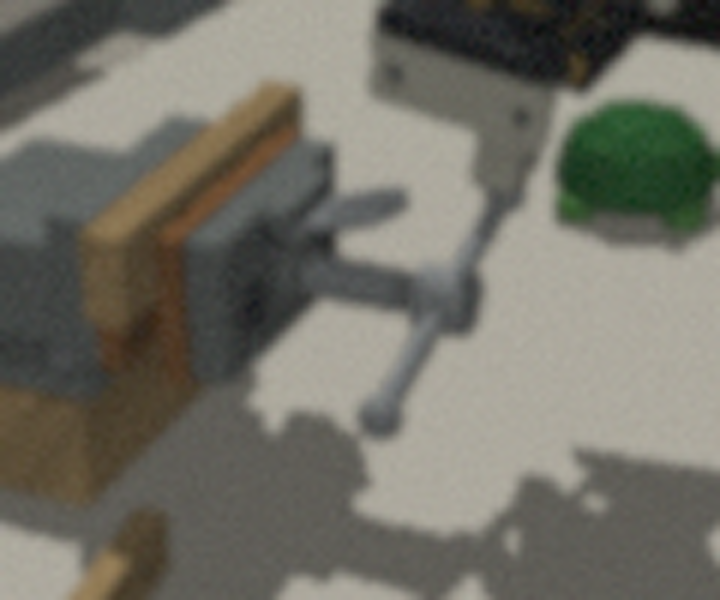

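move_arm([
  [0,0.1,0.1,0.6,0,0,0],
  [0,0.2,0.1,1.2,0,0,0],
  [0,0.3,0.1,1.8,0,0,0],
  [0,0.4,0.1,2.4,0,0,0],
  [0,0.5,0.1,3.0,0,0,0],
  [0,0.6,0.1,3.5,0,0,0],
  [0,0.7,0.1,4.0,0,0,0],
  [0,0.75,0.1,4.2,0,0,0],
])

```text
clock: 12.9
tool_pos: [0.5536, -0.1131, 0.0809]
orientation: [180.0, 10.0, -174.3]
force: [-0.8, 1.7, 6.8]
opening: 0.0001
```

```bash
python3 -c "
from h import *
delta(V(.056-.109,-.065,.083),RV(-174.31,10))
from plant import cams
import cv2
for n in ('side','wrist'):
    s=cams.snapshot(n);a=s['frame'][:,:,::-1]
    if n=='side': a=cv2.resize(a[130:230,190:310],None,fx=6,fy=6,interpolation=2)
    cv2.imwrite(f'pics/{n}11.png',a)
"
```

```text
t 12.9 pos [ 0.5536 -0.1131  0.0809] eul [ 179.97   10.   -174.28] F [-0.8  1.7  6.8] op 0.0
shift cm [-0.03 -0.11 -0.21] rotvec [0.001 0.    0.001]
```

View pics/side11.png

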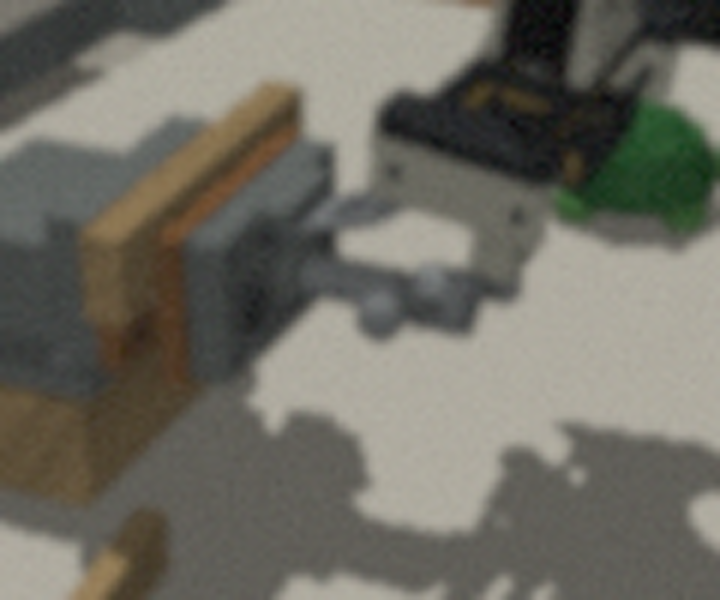

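View pics/wrist11.png

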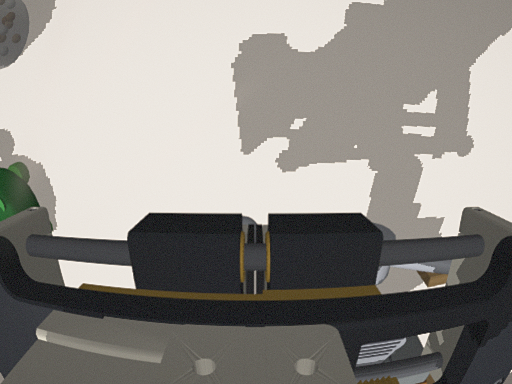

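move_arm([
  [0,-0.5,0,-3,0,0,0],
  [0,-1.0,0,-6,0,0,0],
  [0,-1.5,-3,-9,0,0,0],
  [0,-1.5,-6,-12,0,0,0],
  [0,0,-9,-14,0,0,0],
  [0,0,-13,-14,0,0,0],
  [0,0,-17,-14,0,0,0],
  [0,0,-20,-14,0,0,0],
])

```text
clock: 14.0
tool_pos: [0.5487, -0.316, 0.2178]
orientation: [179.9, 9.9, -174.3]
force: [-0.4, 0.3, 0.6]
opening: 0.0007
```

```bash
python3 -c "
from h import *
delta(V(.056-.109,-.065,.083),RV(-174.31,10))
from plant import cams
import cv2
for n in ('side','top'):
    s=cams.snapshot(n);a=s['frame'][:,:,::-1]
    cv2.imwrite(f'pics/{n}12f.png',a)
    if n=='side': a=cv2.resize(a[130:230,170:300],None,fx=6,fy=6,interpolation=2)
    if n=='top': a=cv2.resize(a[95:230,215:320],None,fx=4.4,fy=4.4,interpolation=2)
    cv2.imwrite(f'pics/{n}12.png',a)
"
```

```text
t 14.0 pos [ 0.5487 -0.316   0.2178] eul [ 179.92    9.9  -174.33] F [-0.4  0.3  0.6] op 0.001
shift cm [-0.13 20.02 13.74] rotvec [ 0.001 -0.002 -0.   ]
```

View pics/side12.png

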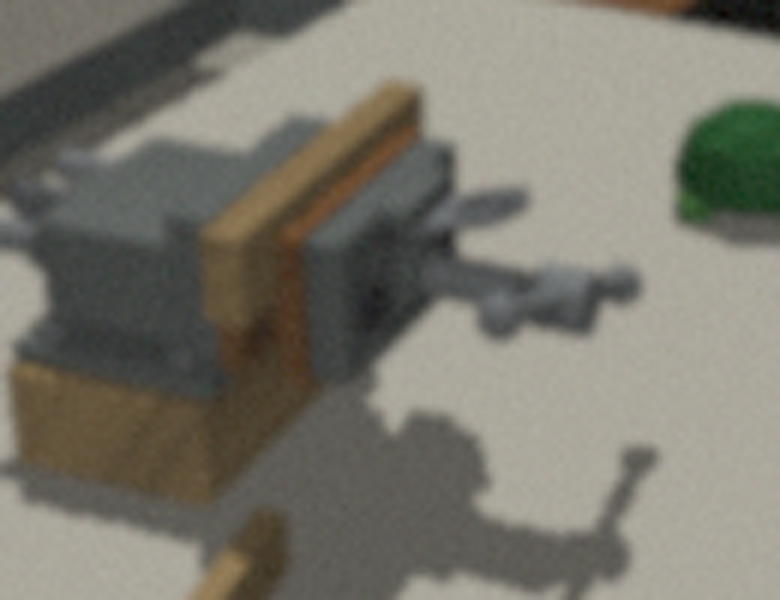

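View pics/top12.png

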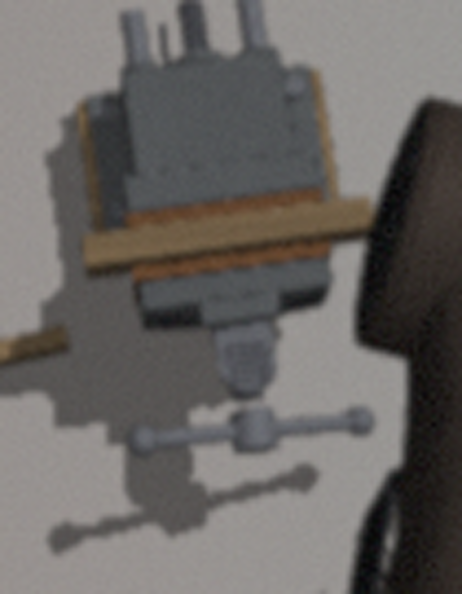

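```bash
cat > fit2.py <<'E'
from fit import *
import sys
from h import V
def run(s1,s2,t1,t2):
    F=lambda x,y:np.array([170+x/6-.4,130+y/6-.4])
    def L(s,a,sg):return V(s-.109,-sg*.075*np.cos(a),.095+sg*.075*np.sin(a))
    def r(p):
        return np.concatenate([proj('side',L(*p,1))-F(*s1),proj('side',L(*p,-1))-F(*s2),proj('top',L(*p,1))-np.array(T(*t1)),proj('top',L(*p,-1))-np.array(T(*t2))])
    q=least_squares(r,[.056,-.2]);print(q.x,q.fun.round(1))
run((622,282),(500,315),(360,420),(142,440))
E
python3 fit2.py
```

```text
[ 0.05674885 -0.35845676] [ 0.2  0.7 -0.3  0.6  0.1  0.2  0.1 -0.4]
```

```bash
python3 -c "
from h import *
for z in (.2,.12): delta(V(.057-.109-.003,-.075,z),RV(-174.31,30))
"
```

```text
t 14.1 pos [ 0.5487 -0.317   0.2172] eul [ 179.93    9.85 -174.44] F [-0.1  1.1  1.2] op 0.0
shift cm [-1.93 19.13  2.11] rotvec [ 0.001 -0.352 -0.002]
t 14.1 pos [ 0.5487 -0.317   0.2172] eul [ 179.93    9.85 -174.44] F [-0.1  1.1  1.2] op 0.0
shift cm [-0.56 19.12  9.99] rotvec [ 0.001 -0.352 -0.002]
```

move_arm([
  [0,-0.4,4,0,0,-0.1,0],
  [0,-0.8,8,0,0,-0.2,0],
  [0,-1.2,12,0,0,-0.3,0],
  [0,-1.6,16,1.0,0,-0.352,0],
  [0,-1.9,19.1,2.1,0,-0.352,0],
  [0,-1.2,19.1,6,0,-0.352,0],
  [0,-0.56,19.1,10,0,-0.352,0],
  [0,-0.56,19.1,10,0,-0.352,0],
])

```text
clock: 15.1
tool_pos: [0.5496, -0.1225, 0.1176]
orientation: [180.0, 29.7, -174.3]
force: [-0.1, 0.3, 0.9]
opening: 0.0004
```

```bash
python3 -c "
from h import *
delta(V(.057-.109-.003,-.075,.085),RV(-174.31,30))
delta(V(.057-.109-.003,-.075,.056),RV(-174.31,30))
from plant import cams
import cv2
for n in ('side','wrist'):
    s=cams.snapshot(n);a=s['frame'][:,:,::-1]
    if n=='side': a=cv2.resize(a[110:230,170:330],None,fx=5,fy=5,interpolation=2)
    cv2.imwrite(f'pics/{n}13.png',a)
"
```

```text
t 15.1 pos [ 0.5496 -0.1225  0.1176] eul [ 179.98   29.69 -174.27] F [-0.1  0.3  0.9] op 0.0
shift cm [ 1.37 -0.21  2.98] rotvec [ 0.001 -0.005  0.001]
t 15.1 pos [ 0.5496 -0.1225  0.1176] eul [ 179.98   29.69 -174.27] F [-0.1  0.3  0.9] op 0.0
shift cm [ 2.8  -0.21  5.5 ] rotvec [ 0.001 -0.005  0.001]
```

View pics/side13.png

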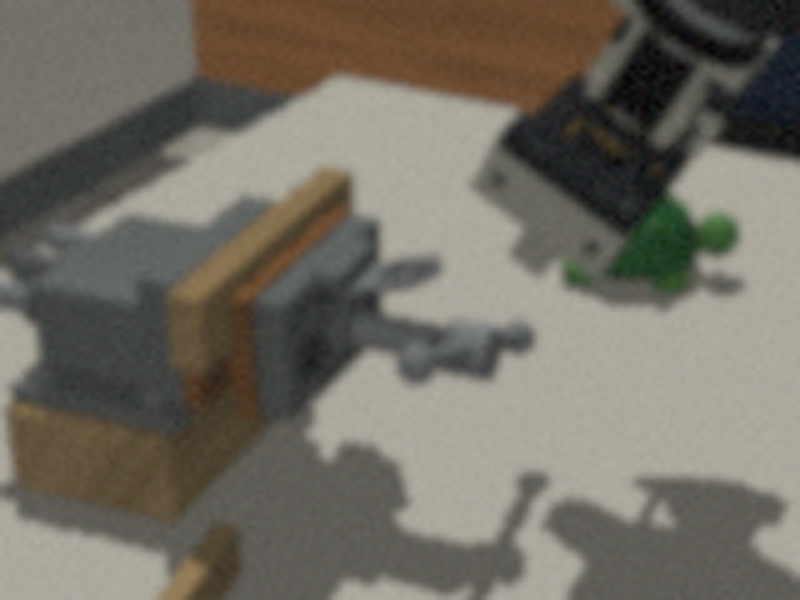

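View pics/wrist13.png

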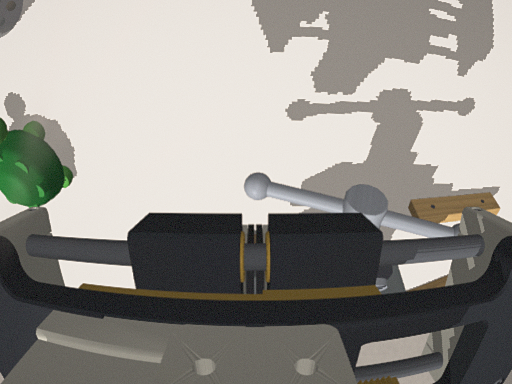

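move_arm([
  [0,0.7,-0.2,1.6,0,0,0],
  [0,1.3,-0.2,2.8,0,0,0],
  [0,1.6,-0.2,3.4,0,0,0],
  [0,1.9,-0.2,3.9,0,0,0],
  [0,2.2,-0.2,4.4,0,0,0],
  [0,2.5,-0.2,5.0,0,0,0],
  [0,2.8,-0.2,5.5,0,0,0],
  [0,2.8,-0.2,5.5,0,0,0],
])

```text
clock: 16.2
tool_pos: [0.5582, -0.1271, 0.061]
orientation: [179.5, 30.3, -174.3]
force: [0.2, 0.4, 1.8]
opening: 0.0002
```

```bash
python3 -c "
from h import *
delta(V(.057-.109-.003,-.075,.085),RV(-174.31,30))
from plant import cams
import cv2
for n in ('side',):
    s=cams.snapshot(n);a=s['frame'][:,:,::-1]
    if n=='side': a=cv2.resize(a[110:230,170:330],None,fx=5,fy=5,interpolation=2)
    cv2.imwrite(f'pics/{n}14.png',a)
"
```

```text
t 16.2 pos [ 0.5582 -0.1271  0.061 ] eul [ 179.47   30.27 -174.3 ] F [0.2 0.4 1.8] op 0.0
shift cm [-0.76  0.36 -2.33] rotvec [0.009 0.005 0.   ]
```

View pics/side14.png

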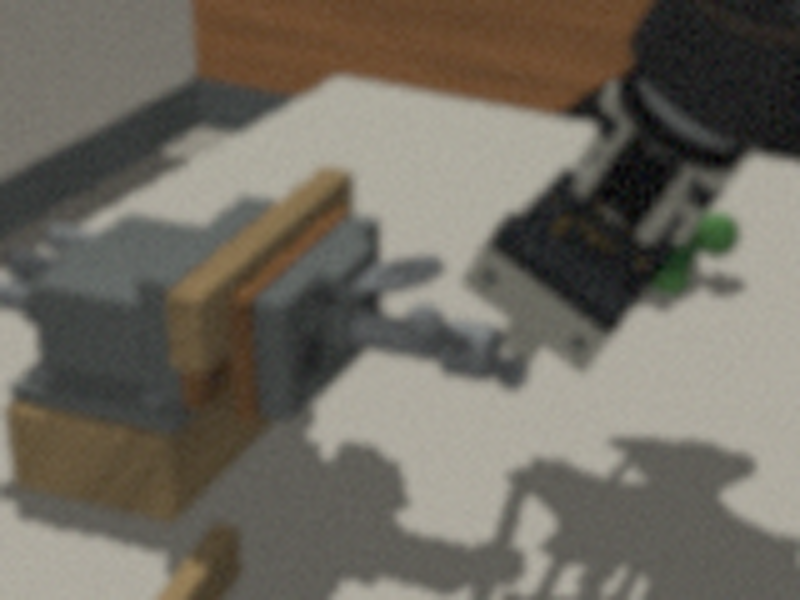

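move_arm([
  [0,-0.7,0,-1.3,0,0,0],
  [0,-1.6,0,-3.0,0,0,0],
  [0,-2.8,0,-5.5,0,0,0],
  [0,-5,0,-9,0,0,0],
  [0,-6,0,-12,0,0.1,0],
  [0,-6,-4,-15,0,0.2,0],
  [0,-6,-8,-15,0,0.3,0],
  [0,-6,-13,-15,0,0.35,0],
])

```text
clock: 17.25
tool_pos: [0.5479, -0.261, 0.2204]
orientation: [179.5, 10.1, -174.0]
force: [0.7, 0.5, -0.5]
opening: 0.0004
```

```bash
python3 -c "
from h import *
delta(V(.056-.109,-.065,.083),RV(-174.31,10))
from plant import cams
import cv2
for n in ('side','top'):
    s=cams.snapshot(n);a=s['frame'][:,:,::-1]
    cv2.imwrite(f'pics/{n}15f.png',a)
    if n=='side': a=cv2.resize(a[130:230,170:300],None,fx=6,fy=6,interpolation=2)
    if n=='top': a=cv2.resize(a[95:230,215:320],None,fx=4.4,fy=4.4,interpolation=2)
    cv2.imwrite(f'pics/{n}15.png',a)
"
```

```text
t 17.25 pos [ 0.5479 -0.261   0.2204] eul [ 179.52   10.09 -174.01] F [ 0.7  0.5 -0.5] op 0.0
shift cm [ 0.34 14.43 14.02] rotvec [0.009 0.002 0.005]
```

View pics/side15.png

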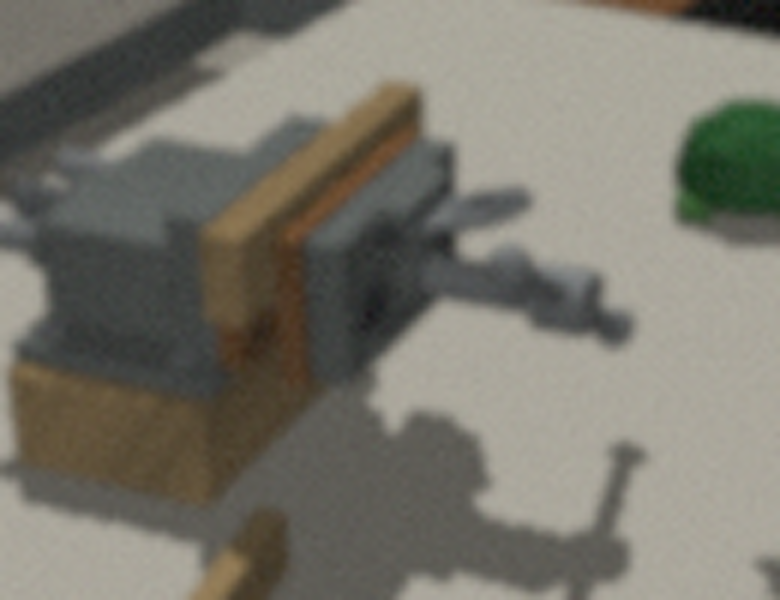

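View pics/top15.png

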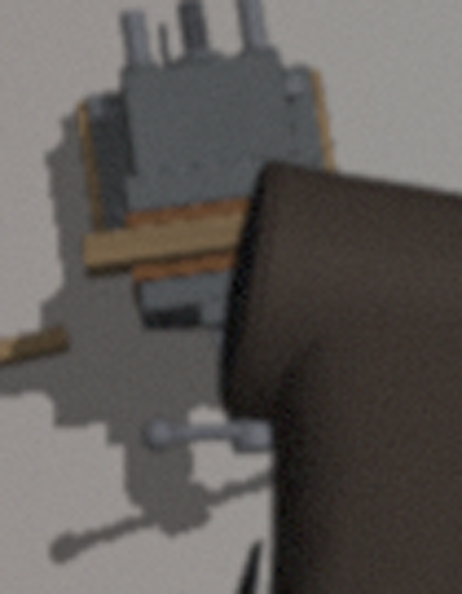

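```bash
python3 - <<'E'
from fit import *
from h import V
F=lambda x,y:np.array([170+x/6-.4,130+y/6-.4])
L=lambda s,a,g:V(s-.109,-g*.075*np.cos(a),.095+g*.075*np.sin(a))
q=least_squares(lambda p:np.r_[proj('side',L(*p,1))-F(617,326),proj('side',L(*p,-1))-F(512,260)],[.056,-.5]);print(q.x,q.fun.round(1))
from plant import job
print(job.close_job())
E
```

```text
[ 0.05585983 -0.65370836] [-0.2  1.2 -0.2  1. ]
the job is handed in; nothing more can be done
None
```

I carried out the whole job and handed it in at about 17 s of the 48 s allowed. I could not measure the grip force, so the 35 N on the bar is my inference.

- **Sliding the jaw:** I pressed the lever down with the shut fingers and slid the front jaw about 55 mm. It then stopped solidly on the bar: the push rose to about 25 N with almost no more movement. I lifted straight off, and the lever sprang up with the jaw still at the bar.
- **Winding the handle:** I pushed it down in two strokes, from 0.79 rad above level to 0.65 rad below. That is about 1.4 rad clockwise; 0.6 rad past contact is needed.
- **Last pictures:** The side view shows the lever up and the bar upright and square between both jaws. The jaw did not visibly advance while I wound, which fits a clamped bar. The arm was clear and its force readings were about zero. The turtle looks unmoved, and I never went near the other toys.
- **Checks that were off or missing:**
  - At the bottom of the second stroke the tool stopped about 5 mm above and 5 mm beyond its target; the handle still turned.
  - The last top view was partly hidden by the arm. Squareness there rests on the top view taken after the first stroke.

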